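Open up a two-door control cabinet: latch lever, active door, flush bolt, passive door

TASK

The two-door control cabinet lies on its back on the desk for inspection: open it up. Swing the black sprung lever on the active door outwards to its stop so that the door springs ajar, let the lever return, and turn that door right over until it lies back on its hinge stop; then draw the passive door's flush bolt fully back and turn that door right over as well. Do not force anything, and leave the tools and other things on the desk where they are.

Things in the scene. Friction and masses are not known exactly. Their poses are not given: they have to be found in the camera images.
- cabinet: Light grey steel two-door control cabinet on its back, fixed: 390 (its y) x 280 (x) x 139 mm high, doors shut. Origin: centre of its underside, on the desk; x away from the robot, along the hinges; y to the left; z up; turned up to 15 deg. 'Cab' = in this frame, mm. Inside, gear up to 84 mm high; above that empty. No part of it may be pushed with more than 40 N.
- active_hinge (a point): On the active door's hinge axis, which runs along cab x, at cab (0, -190, 110). The active door is the right one (-y).
- passive_hinge (a point): On the passive door's hinge axis, which runs along cab x, at cab (0, 190, 110). The passive door is the left one (+y).
- active_door (a joint): Active door, rad: 0 shut, 1.95 fully open on its hinge stop (up and over). 274 mm long; pan 29 mm thick above the hinge plane and 156 wide, then a 4 mm strip level with its top face out to 210 from the hinge, over the passive door's flange and bolt. 0.55 to 0.9 kg. Unlatched, a sprung buffer lifts it to about 0.11. Past about 1.5 it falls over to its stop; below, it falls back.
- lever (a joint): Black sprung lever on the active door, rad, turning about the door's normal: 0 at rest, bar pointing from the pivot to -x (to the robot); 1.1 at its stop, tip swung outwards to -y (anticlockwise from above). Springs back: 1.6 N at the grip at rest, 6 N at the stop. Its cam holds the door shut until about 0.95. Back at rest, it is the handle to lift the door by.
- lever_pivot (a point): On the lever's pivot axis at the bar's height: cab (20, -54, 173) with the door shut, i.e. 136 mm from the hinge axis, 63 above the hinge plane. Pivot boss: radius 16 mm.
- lever_grip (a point): On the lever's bar, 85 mm from the pivot. The bar is a round rod of radius 7 mm, 117 mm long from the pivot, its middle 34 mm off the door's face, so 27 mm of space lies under it.
- bolt (a joint): Passive door's flush bolt, m: 0 to 0.004 at the start (shot), 0.024 fully drawn, against its stop. It slides to cab -x, towards the robot, stays where left, needs 3 to 8 N, and is free of its keeper from about 0.013.
- bolt_thumb (a point): Middle of the top of the bolt's brass thumb-piece, 12 (x) x 22 (y) mm, 19 high over the flange, 13 over the bolt's flat rod (10 wide), which runs along x on both sides of it; at cab (45, -10, 133) when shot. Guides at cab x 94 to 104 and -21 to -11 stand 15 over the flange. At cab y > 10 the passive door's pan is 134 high; the -y side is open. Covered by the active door while that is shut.
- passive_door (a joint): Passive door, rad: 0 shut, 1.95 fully open on its hinge stop (up and over). 274 mm long; pan 24 mm thick above the hinge plane and 180 wide, then a flange 4 mm thick, level with its flat underside, out to 220 from the hinge. 0.55 to 0.95 kg. Unbolted, a sprung buffer lifts it to about 0.11 rad. Past about 1.5 it falls over to its stop; below, it falls back.
- passive_edge (a point): Middle of the passive door's free edge, lower corner of its flange, 220 mm from the hinge axis, at cab (0, -30, 110) when shut, 23 mm higher when unbolted. A finger can reach under it from the open active side.
- mallet: Bystander: wooden mallet with brass head, 270 mm long.
- screwdriver: Bystander: red-handled screwdriver, 210 mm long, beside the cabinet.
- wrench: Bystander: steel wrench, 190 mm long, beside the cabinet.
- caliper: Bystander: steel caliper, 200 mm long.
- tape_measure: Bystander: yellow tape measure, 70 x 35 x 65 mm.
- calculator: Bystander: black calculator, 150 x 105 x 16 mm.
- spray_can: Bystander: red can, 60 mm across, 150 mm high, close behind the cabinet's far end (+x).

How it is judged (in metres and radians):
On the way, in this order (a step that is already met when the one before it is completed fails the run):
1. the lever is swung to its stop (value of joint lever above 1.05 rad), for 0.05 s.
2. the lever is back at rest and the active door lies fully open (value of joint lever below 0.15 rad and value of joint active_door above 1.85 rad), for 0.2 s.
3. the flush bolt is drawn fully back (value of joint bolt above 0.022 m), for 0.1 s.
At the end, for the whole second after the job is handed in: Both doors lie still, fully open on their hinge stops (beyond 1.85 rad), the lever is back at rest (within 0.15 rad), the flush bolt is drawn back (beyond 22 mm of its 24 mm) (all of step 2 and value of joint passive_door above 1.85 rad and value of joint bolt above 0.022 m and velocity of joint active_door between -0.05 and 0.05 rad/s and velocity of joint passive_door between -0.05 and 0.05 rad/s); the robot touches nothing.
It fails at once if a part of the cabinet is forced (pushed with more than 40 N) (contact force between any of the fingers, the arm and cabinet above 40 N).
It fails at once if a tool or other thing on the desk is moved more than 25 mm (distance of any of mallet, screwdriver, wrench, caliper, tape_measure, calculator, spray_can from where it was at the start of the episode above 0.025 m).
It also fails if it takes over 72 s, if anything falls off the work surface, if the arm or the gripper's body presses on something with over 40 N, if the wrist force passes 120 N, or if a joint passes its speed limit or range.

ROBOT

A 6-joint arm with a two-finger parallel gripper is mounted at the origin on the work surface. World frame = base frame: x ahead of the robot, y to its left, z up, the work surface at z = 0. Lengths are in mm, angles in degrees, forces in N, time in s.
With the tool pointing down it reaches from about 300 to 850 mm from the base axis. Payload 4.2 kg.
Tool frame: the origin (TCP) lies midway between the tips of the shut fingers; the grasp point (between the pads) lies 19 mm behind it; z points along the fingers, y is the line along which they close (so a half turn about z gives the same grasp; the last joint's range is limited). The gripper opens to 91 mm and grips with 3 to 60 N. Pads are 32 mm wide; open, the fingers measure 118 mm over their backs; the gripper's body (76 mm by 178 mm) begins 60 mm behind the grasp point.
Start: joints at [64.4, 18.312, 89.639, -0, 72.044, -1.146], TCP at [238.031, 523.435, 213.976] pointing down, gripper open.
Joint ranges: [-177.97, 177.97], [-48.28, 115.42], [12.27, 149.76], [-77.06, 257.06], [2.81, 150.46], [-146.56, 146.56]. Speed limits (degrees/s): [147.25, 147.25, 180, 180, 180, 180].

INTERFACE

Orientations are given as [roll, pitch, yaw] about the fixed x, y, z axes, in that order (R = Rz(yaw) Ry(pitch) Rx(roll)).
In Python, from workcell import env gives the robot as it stands.
- The arm moves only by the shell command python3 -m jog 'ROWS' [FORCE]. ROWS is a JSON object of lists of equal length, an entry for each row: "jaw": the finger opening in mm, from 0 to 91.2; "slide": the shift along the tool's x, y, z in units of 30 mm (1.0 is 30 mm), a list of three; "spin": the turn about the tool's z in units of 8 degrees (1.0 is 8 degrees). In form: {"jaw": [jaw, ...], "slide": [[dx, dy, dz], ...], "spin": [spin, ...]}. A call has 1 to 10 rows; each row shifts and turns the commanded pose from where the row before left it, along the tool's axes as they then stand; what a row does not reach is not made up. A row lasts 1/10 s, in which the tool goes at most 50 mm and 8.59 degrees, less where a joint would pass 70% of its speed; a pose out of reach is approached as far as the arm can. A call is refused whole if a number of a shift passes 1 or a number of a turn 1, either way. A call with a gripper value outside its range is refused whole. The fingers move at their own pace and stop on an object; FORCE is the grip in N (left out, the last holds). Time passes only in rows, so rows that do not move let the fingers close. It gives the time, the measured TCP pose, the force, the opening and the grip force at its end, in the units of the state.
- env.state(): the state, without advancing time (a new reading comes with each control period).
- env.grab_frame(name): name is "scene" or "top"; returns the picture (420x560x3 uint8, red, green, blue); there is no depth.
- env.camera_model(name): a dict with "fx", "fy", "cx", "cy" (pixels), "camera_from_world" (4x4, takes a point from world to camera coordinates). Camera axes: x right, y up, looking along -z (the intrinsics and any distortion apply to the point x, -y, -z); pixel columns grow to the right and rows downward; lengths in mm; the calibration is good to about 2 mm. A picture is of the moment at which its call begins. camera_model takes no time and is no camera call.
- env.job_done(): hands the job in; it is judged then, once.
The state is a dict: "time_s": time; "qpos": joint angles; "qvel": joint speeds; "effort": joint torques, N m; "ee_pos": TCP position; "ee_rot": TCP orientation; "force": force on the tool from outside, world axes, zero at the start; "torque": the same for the moment, N m; "gripper_width": finger opening in mm; "gripper_force": force on a finger pad.
Only numpy, scipy, OpenCV 4.12 (cv2) and the standard library are available. Lean on these libraries where they do the work, as an engineer would, in place of code of your own. Each camera call takes 0.05 s, during which the arm holds its last target. There are 200 camera calls.

## Working session

There is one attempt and no reset: what is moved stays moved. The work goes in short steps, Python scripts to look and compute and a shell command to move; the robot and the scene stay as the last step left them, time stands still between calls to the robot, and variables do not carry over. Pictures are saved under pics/ and viewed, at most 10 in all, crops included, and the job is handed in when it is done.

```bash
mkdir -p pics; ls; python3 - <<'E'
from workcell import env
import cv2
for n in("scene","top"):
    f=env.grab_frame(n); cv2.imwrite(f"pics/{n}0.png",f[:,:,::-1]); m=env.camera_model(n); print(n,m)
s=env.state(); print(s)
E
```

```text
pics
scene {'fx': 426.6334508843553, 'fy': 426.6334508843553, 'cx': 282.06532516161326, 'cy': 198.55452368822955, 'camera_from_world': array([[ 3.95947080e-01,  9.18241175e-01,  7.68463658e-03,
        -2.12921725e+02],
       [-5.39980083e-01,  2.26055202e-01,  8.10753080e-01,
         1.80101518e+02],
       [ 7.42729709e-01, -3.25164865e-01,  5.85337843e-01,
        -1.83002184e+03],
       [ 0.00000000e+00,  0.00000000e+00,  0.00000000e+00,
         1.00000000e+00]])}
top {'fx': 386.200461223629, 'fy': 386.200461223629, 'cx': 282.53183500294364, 'cy': 211.6678563055702, 'camera_from_world': array([[-1.54377286e-04, -9.99614863e-01, -2.77506978e-02,
         2.30094110e+01],
       [ 9.86073666e-01, -4.76736123e-03,  1.66240784e-01,
        -5.34541482e+02],
       [-1.66309057e-01, -2.73385685e-02,  9.85694628e-01,
        -1.06009458e+03],
       [ 0.00000000e+00,  0.00000000e+00,  0.00000000e+00,
         1.00000000e+00]])}
{'time_s': 0.1, 'qpos': array([ 6.44010986e+01,  1.83461056e+01,  8.96993430e+01,  9.99522310e-04,
        7.20435514e+01, -1.14505130e+00]), 'qvel': array([ 0.07211156, -0.07472347, -0.17048552,  0.07619726,  0.03520686,
       -0.06221119]), 'effort': array([ 4.54201172e-04, -4.13334846e+01, -2.32507753e+01,  7.27527891e-02,
        4.21322859e-02, -9.36178708e-05]), 'ee_pos': array([237.81836028, 523.0186787 , 213.2236192 ]), 'ee_rot': array([-1.79911037e+02, -2.72870640e-03,  1.55545839e+02]), 'force': array([ 0.68361915, -0.4856369 ,  0.10062162]), 'torque': array([-0.00876514, -0.00174669,  0.0280799 ]), 'gripper_force': 0.0, 'gripper_width': 91.37813908905935}
```

View pics/scene0.png

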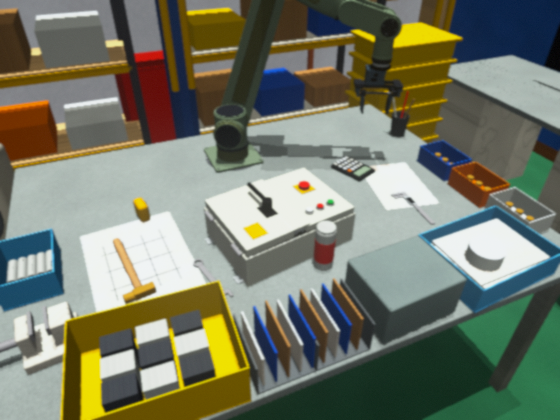

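View pics/top0.png

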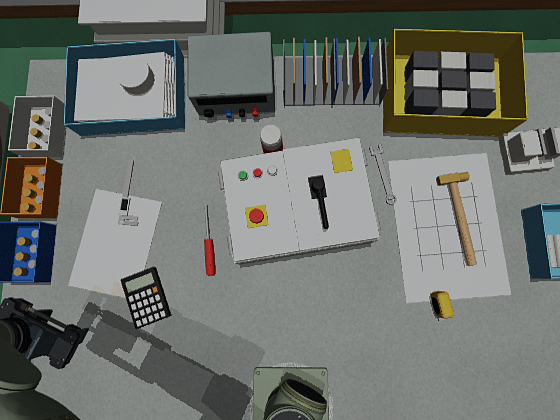

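```bash
python3 - <<'E'
import cv2
a=cv2.imread("pics/top0.png")[130:270,210:390]; cv2.imwrite("pics/topc.png",cv2.resize(a,None,fx=4,fy=4,interpolation=cv2.INTER_CUBIC))
a=cv2.imread("pics/scene0.png")[160:290,195:365]; cv2.imwrite("pics/scenec.png",cv2.resize(a,None,fx=4,fy=4,interpolation=cv2.INTER_CUBIC))
E
```

```text
(no output)
```

View pics/topc.png

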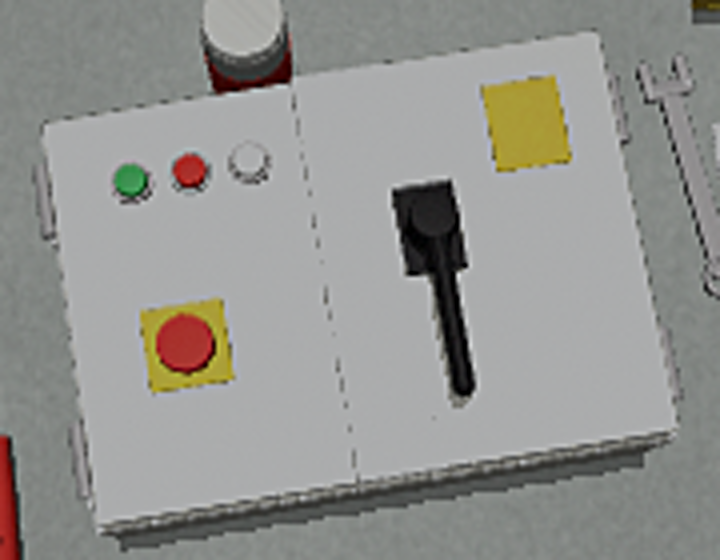

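View pics/scenec.png

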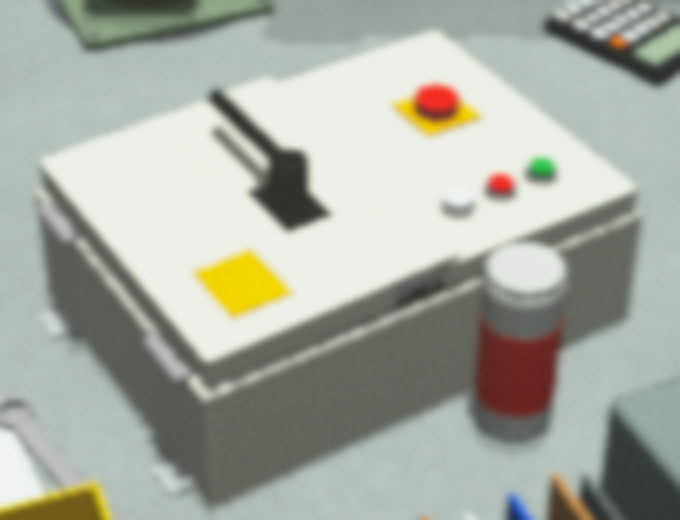

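```bash
cat > h.py <<'E'
import numpy as np
from workcell import env
def proj(n,P):
    m=env.camera_model(n); P=np.atleast_2d(P); T=m["camera_from_world"]; c=P@T[:3,:3].T+T[:3,3]
    return np.c_[m["cx"]+m["fx"]*c[:,0]/-c[:,2], m["cy"]-m["fy"]*c[:,1]/-c[:,2]]
def cab(p,P):
    c,s=np.cos(p[2]),np.sin(p[2]); P=np.atleast_2d(P)
    return np.c_[p[0]+c*P[:,0]-s*P[:,1],p[1]+s*P[:,0]+c*P[:,1],P[:,2]]
E
python3 - <<'E'
from h import *
from scipy.optimize import least_squares
C=[[137,-190,139],[-137,-190,139],[137,20,139],[-137,20,139],[137,190,134],[-137,190,134],[-97,-54,173]]
t=np.array([[598,33],[677,430],[293,82],[357,480],[45,122],[100,525],[465,396]]);t=(t+.5)/4-.5+[210,130]
Cs=[[137,-190,139],[-137,-190,139],[-137,190,134],[137,190,134],[-97,-54,173]]
s=np.array([[210,362],[42,160],[435,30],[635,188],[214,95]]);s=(s+.5)/4-.5+[195,160]
def f(p):
    dz=np.array([0,0,p[3]]); return np.r_[(proj("top",cab(p,C)+dz)-t).ravel(),(proj("scene",cab(p,Cs)+dz)-s).ravel()]
r=least_squares(f,[500,0,.15,0],x_scale=[100,100,.1,10]);print(r.x,np.degrees(r.x[2]));print(r.fun.reshape(-1,2).round(1))
# lever tip triangulated
g=lambda P:np.r_[proj("top",P)[0]-t[6],proj("scene",P)[0]-s[4]]
q=least_squares(g,[400,0,170]);print(q.x,q.cost,cab(r.x,[-97,-54,173]))
p=r.x.copy();p[3]=0
for n,P in dict(pivot=[20,-54,173],grip=[-65,-54,173],thumb=[45,-10,133],edge=[0,-30,133],gact=[0,-190,110]).items():print(n,cab(p,P))
E
```

```text
[ 5.56180551e+02 -2.10183864e+01  1.59015298e-01 -6.47172412e-01] 9.110905475514937
[[-0.  -0.9]
 [ 0.7  0.1]
 [-0.8 -0.6]
 [ 0.   0.8]
 [-0.9  0.2]
 [-0.7  0.2]
 [-0.2  0.3]
 [-1.3  0.1]
 [-1.  -0. ]
 [ 0.2  0.3]
 [ 0.6  0.4]
 [-0.2  0.6]]
[469.43012704 -89.68317334 174.75548917] 0.03620621778330635 [[468.95501808 -89.69666792 173.        ]]
pivot [[584.47890929 -71.1701853  173.        ]]
grip [[500.55129602 -84.62959575 173.        ]]
thumb [[602.1962772  -23.76665301 133.        ]]
edge [[560.93093145 -50.63989695 133.        ]]
gact [[ 586.26629229 -208.62128665  110.        ]]
```

```bash
cat >> h.py <<'E'
P=np.array([556.2,-21.0,0.15902])
def where():
    s=env.state(); d=s["ee_pos"][:2]-P[:2]; c,n=np.cos(P[2]),np.sin(P[2])
    f=s["force"]; return np.array([c*d[0]+n*d[1],-n*d[0]+c*d[1],s["ee_pos"][2]]),np.array([c*f[0]+n*f[1],-n*f[0]+c*f[1],f[2]]),s
def rep(*tg):
    w,f,s=where(); print("t",s["time_s"],"cab",w.round(1),"F",f.round(1),"rot",s["ee_rot"].round(1),"jaw",round(s["gripper_width"],1),"gf",round(s["gripper_force"],1))
    y=np.radians(s["ee_rot"][2]);cy=y-P[2]
    for t in tg:
        d=np.array(t)-w; print(" slide to",t,np.round([(np.cos(cy)*d[0]+np.sin(cy)*d[1])/30,(np.sin(cy)*d[0]-np.cos(cy)*d[1])/30,-d[2]/30],2)); w=np.array(t)
E
python3 -m jog '{"jaw":[0,0,0,0,0,0,0,0,0,0],"slide":[[0,0,-0.5],[0,0,-0.5],[0,0,0],[0,0,0],[0,0,0],[0,0,0],[0,0,0],[0,0,0],[0,0,0],[0,0,0]],"spin":[1,1,1,1,1,1,1,1,1,1]}' 20
python3 -m jog '{"jaw":[0,0,0,0,0,0,0,0,0,0],"slide":[[0,0,0],[0,0,0],[0,0,0],[0,0,0],[0,0,0],[0,0,0],[0,0,0],[0,0,0],[0,0,0],[0,0,0]],"spin":[1,1,1,1,1,1,1,1,0.3,0]}'
python3 -c "
from h import *
rep([-81,-20,235],[-81,-20,158])"
```

```text
time_s: 1.1
ee_pos: [237.9, 523.2, 243.5]
ee_rot: [-180.0, 0.1, 75.2]
force: [-1.2, 0.2, 1.3]
gripper_width: 14.3
gripper_force: 0.0
time_s: 2.1
ee_pos: [237.9, 523.2, 243.5]
ee_rot: [180.0, 0.0, 9.2]
force: [-0.4, -0.7, -0.4]
gripper_width: 0.6
gripper_force: 0.0
t 2.1 cab [-228.1  587.7  243.5] F [-0.5 -0.7 -0.4] rot [180.    0.    9.2] jaw 0.6 gf 0.0
 slide to [-81, -20, 235] [ 4.89 20.26  0.28]
 slide to [-81, -20, 158] [0.   0.   2.57]
```

```bash

python3 -m jog '{"jaw":[0,0,0,0,0,0,0,0,0,0],"slide":[[0.1,0.4,0],[0.2,0.8,0],[0.2,0.85,0],[0.2,0.85,0],[0.2,0.85,0],[0.2,0.85,0],[0.2,0.85,0],[0.2,0.85,0],[0.2,0.85,0],[0.2,0.85,0]],"spin":[0,0,0,0,0,0,0,0,0,0]}'
python3 -m jog '{"jaw":[0,0,0,0,0,0,0,0,0,0],"slide":[[0.2,0.85,0],[0.2,0.85,0],[0.2,0.85,0],[0.2,0.85,0],[0.2,0.85,0],[0.2,0.85,0],[0.2,0.85,0],[0.2,0.85,0],[0.2,0.85,0],[0.2,0.85,0]],"spin":[0,0,0,0,0,0,0,0,0,0]}'
python3 -m jog '{"jaw":[0,0,0,0,0,0],"slide":[[0.25,0.85,0],[0.25,0.85,0],[0.25,0.85,0],[0.2,0.8,0],[0.1,0.4,0],[0,0,0]],"spin":[0,0,0,0,0,0]}'
python3 -c "
from h import *
rep([-81,-20,158])"
```

```text
time_s: 3.1
ee_pos: [332.5, 293.6, 243.9]
ee_rot: [180.0, -0.0, 9.2]
force: [0.0, 1.0, 0.4]
gripper_width: 0.6
gripper_force: 0.0
time_s: 4.1
ee_pos: [431.8, 51.6, 243.9]
ee_rot: [180.0, 0.0, 9.2]
force: [-0.8, 0.6, -0.4]
gripper_width: 0.8
gripper_force: 0.0
time_s: 4.7
ee_pos: [481.1, -53.9, 243.7]
ee_rot: [-180.0, 0.0, 9.0]
force: [-0.2, 0.9, -0.5]
gripper_width: 0.6
gripper_force: 0.0
t 4.7 cab [-79.4 -20.6 243.7] F [-0.   0.9 -0.5] rot [-180.    0.    9.] jaw 0.6 gf 0.0
 slide to [-81, -20, 158] [-0.05 -0.02  2.86]
```

```bash

python3 -m jog '{"jaw":[0,0,0,0,0,0,0,0],"slide":[[0,0,0.5],[0,0,0.8],[0,0,0.8],[0,0,0.5],[0,0,0.25],[0,0,0],[0.1,0.2,0],[0,0.23,0]],"spin":[0,0,0,0,0,0,0,0]}'
python3 -m jog '{"jaw":[0,0,0,0,0,0,0,0,0,0],"slide":[[0,0.2,0],[0,0.2,0],[0.03,0.2,0],[0.03,0.2,0],[0.06,0.2,0],[0.06,0.2,0],[0.08,0.2,0],[0.08,0.15,0],[0,0,0],[0,0,0]],"spin":[0,0,0,0,0,0,0,0,0,0]}'
python3 -c "
from h import *
rep([-51.3,-98.7,158],[-38.5,-108.6,158])"
```

```text
time_s: 5.5
ee_pos: [487.4, -65.3, 159.5]
ee_rot: [180.0, -0.1, 9.2]
force: [-0.1, -0.0, -0.4]
gripper_width: 0.3
gripper_force: 0.0
time_s: 6.5
ee_pos: [502.3, -109.9, 157.8]
ee_rot: [-180.0, 0.2, 9.1]
force: [-6.2, 0.7, 1.7]
gripper_width: 0.2
gripper_force: 2.0
t 6.5 cab [-67.3 -79.3 157.8] F [-6.   1.7  1.7] rot [-180.     0.2    9.1] jaw 0.2 gf 2.0
 slide to [-51.3, -98.7, 158] [ 0.53  0.65 -0.01]
 slide to [-38.5, -108.6, 158] [ 0.43  0.33 -0.  ]
```

```bash

python3 -m jog '{"jaw":[0,0,0,0,0,0,0],"slide":[[0.13,0.2,0],[0.13,0.15,0],[0.13,0.15,0],[0.14,0.15,0],[0.13,0.1,0],[0.1,0.08,0],[0,0,0]],"spin":[0,0,0,0,0,0,0]}'
python3 -c "
from h import *
rep([-38.5,-108.6,158])"
python3 -m jog '{"jaw":[0,0,0],"slide":[[0.1,0.06,0],[0.05,0.04,0],[0,0,0]],"spin":[0,0,0]}'
python3 -c "
from h import *
rep([-38.5,-108.6,158])"
```

```text
time_s: 7.2
ee_pos: [528.6, -131.2, 157.9]
ee_rot: [-180.0, 0.3, 9.1]
force: [-5.8, 2.0, 1.7]
gripper_width: 0.2
gripper_force: 3.3
t 7.2 cab [ -44.7 -104.4  157.9] F [-5.4  2.9  1.7] rot [-180.     0.3    9.1] jaw 0.2 gf 3.3
 slide to [-38.5, -108.6, 158] [ 0.21  0.14 -0.  ]
time_s: 7.5
ee_pos: [532.6, -133.3, 157.5]
ee_rot: [-180.0, 0.4, 9.2]
force: [-7.3, 0.2, 2.5]
gripper_width: 0.3
gripper_force: 3.5
t 7.5 cab [ -41.1 -107.2  157.5] F [-7.2  1.3  2.5] rot [-180.     0.4    9.2] jaw 0.3 gf 3.5
 slide to [-38.5, -108.6, 158] [ 0.09  0.05 -0.02]
```

```bash

for i in 1 2 ; do python3 -m jog '{"jaw":[0,0],"slide":[[0.07,0.03,0],[0,0,0]],"spin":[0,0]}' >/dev/null
python3 -c "
from h import *
rep()"; done
```

```text
t 7.7 cab [ -39.4 -108.4  157.4] F [-8.  -0.5  2. ] rot [180.    0.4   9.2] jaw 0.4 gf 3.7
t 7.9 cab [ -37.6 -109.5  157.3] F [-9.6 -1.2  2.2] rot [180.    0.5   9.2] jaw 0.5 gf 3.8
```

```bash

for i in 1 2 3; do python3 -m jog '{"jaw":[0,0],"slide":[[0.06,0.01,0],[0,0,0]],"spin":[0,0]}' >/dev/null
python3 -c "
from h import *
rep()"; done
python3 -c "
from h import *
import cv2
a=env.grab_frame('top')[110:270,190:400,::-1];b=env.grab_frame('scene')[130:290,170:380,::-1]
import numpy as np
cv2.imwrite('pics/l1.png',cv2.resize(np.vstack([a,b])if 0 else np.hstack([a,b]),None,fx=1.9,fy=1.9,interpolation=2))"
```

```text
t 8.1 cab [ -36.2 -110.   157.2] F [-9.2 -1.5  1.3] rot [179.9   0.5   9.2] jaw 0.8 gf 3.9
t 8.3 cab [ -34.6 -110.4  157.1] F [-9.2 -1.5  0.8] rot [179.9   0.5   9.2] jaw 0.6 gf 4.0
t 8.5 cab [ -33.9 -110.5  157. ] F [-11.8  -1.7   2.7] rot [180.    0.7   9.2] jaw 0.4 gf 5.3
```

View pics/l1.png

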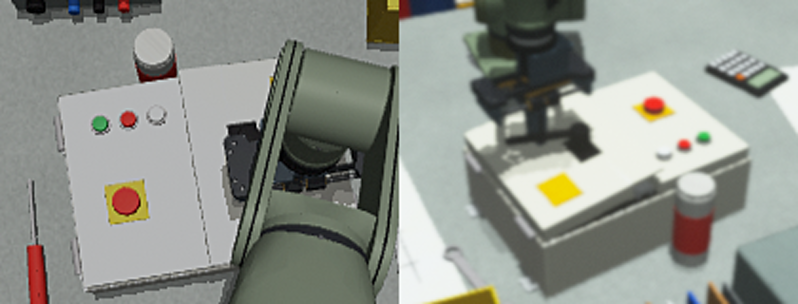

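```bash

python3 -m jog '{"jaw":[0,0],"slide":[[0.07,0.01,0],[0,0,0]],"spin":[0,0]}' >/dev/null
python3 -c "
from h import *
rep()"
python3 -m jog '{"jaw":[0,0,0,0,0,0,0,0,0,0],"slide":[[-0.2,-0.04,0],[-0.3,-0.12,0],[-0.25,-0.25,0],[-0.25,-0.3,0],[-0.2,-0.3,0],[-0.15,-0.35,0],[-0.1,-0.35,0],[-0.05,-0.4,0],[0,-0.4,0],[0,-0.5,0]],"spin":[0,0,0,0,0,0,0,0,0,0]}' >/dev/null
python3 -c "
from h import *
rep([-40,-54,230])"
```

```text
t 8.8 cab [ -33.7 -110.6  156.8] F [-17.5  -1.7   4.6] rot [-180.     0.9    9.2] jaw 0.3 gf 7.3
t 9.8 cab [-71.6 -19.2 158.4] F [ 0.  -2.8  2.2] rot [179.9  -0.    9.2] jaw 0.3 gf 1.2
 slide to [-40, -54, 230] [ 1.05  1.16 -2.39]
```

```bash

python3 -m jog '{"jaw":[0,10,30,45,45,45,45,45,45,45],"slide":[[0,-0.1,-0.5],[0,0,-0.9],[0,0,-0.8],[0.3,0.3,-0.2],[0.3,0.4,0],[0.3,0.4,0],[0.15,0.3,0],[0,0.1,0],[0,0,0],[0,0,0]],"spin":[0,0,0,0,0,0,0,0,0,0]}' >/dev/null
python3 -c "
from h import *
import cv2
rep([-40,-61.7,230],[-40,-61.7,179])
a=env.grab_frame('top')[110:270,190:400,::-1];b=env.grab_frame('scene')[130:290,170:380,::-1]
import numpy as np
cv2.imwrite('pics/l2.png',cv2.resize(np.hstack([a,b]),None,fx=1.9,fy=1.9,interpolation=2))"
```

```text
t 10.8 cab [-40.8 -61.3 230. ] F [ 0.6 -0.6  0.6] rot [-1.8e+02  1.0e-01  9.1e+00] jaw 45.1 gf 0.0
 slide to [-40, -61.7, 230] [0.03 0.01 0.  ]
 slide to [-40, -61.7, 179] [0.  0.  1.7]
```

View pics/l2.png

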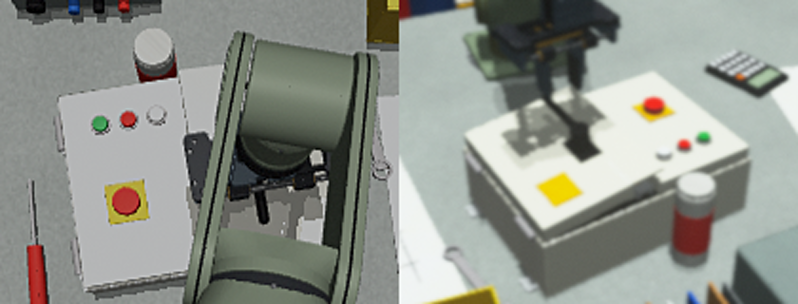

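```bash

python3 -m jog '{"jaw":[45,45,45,45,0,0,0,0],"slide":[[0,0,0.5],[0,0,0.7],[0,0,0.4],[0,0,0.1],[0,0,0],[0,0,0],[0,0,0],[0,0,0]],"spin":[0,0,0,0,0,0,0,0]}' 15
python3 - <<'E'
from h import *
rep()
off=9; last=None
for a in np.arange(.11,1.6,.1):
    y=-190+136*np.cos(a)-63*np.sin(a); z=110+136*np.sin(a)+63*np.cos(a)-off
    print(round(a,2),round(y,1),round(z,1), None if last is None else np.round([-(y-last[0])/30,-(z-last[1])/30],2)); last=(y,z)
E
```

```text
time_s: 11.7
ee_pos: [526.5, -88.1, 180.1]
ee_rot: [180.0, -0.1, 9.1]
force: [-0.9, -0.4, -0.2]
gripper_width: 15.7
gripper_force: 0.0
t 11.7 cab [-40.  -61.6 180.1] F [-1.  -0.2 -0.2] rot [ 1.8e+02 -1.0e-01  9.1e+00] jaw 15.7 gf 0.0
0.11 -61.7 178.5 None
0.21 -70.1 191.0 [ 0.28 -0.41]
0.31 -79.7 202.5 [ 0.32 -0.38]
0.41 -90.4 213.0 [ 0.36 -0.35]
0.51 -102.1 222.4 [ 0.39 -0.31]
0.61 -114.6 230.5 [ 0.42 -0.27]
0.71 -127.9 237.4 [ 0.44 -0.23]
0.81 -141.9 242.9 [ 0.46 -0.18]
0.91 -156.3 247.0 [ 0.48 -0.14]
1.01 -171.0 249.7 [ 0.49 -0.09]
1.11 -186.0 250.8 [ 0.5  -0.04]
1.21 -200.9 250.5 [0.5  0.01]
1.31 -215.8 248.6 [0.5  0.06]
1.41 -230.4 245.3 [0.49 0.11]
1.51 -244.6 240.6 [0.47 0.16]
```

```bash

python3 -m jog '{"jaw":[0,0,0,0,0,0,0,0],"slide":[[0,0,0],[0,0,0],[0,0,0],[0.0,0.14,-0.2],[0,0.14,-0.21],[0,0.16,-0.19],[0,0.16,-0.19],[0,0,0]],"spin":[0,0,0,0,0,0,0,0]}' 15
python3 -c "
from h import *
rep()"
```

```text
time_s: 12.5
ee_pos: [529.2, -105.8, 204.2]
ee_rot: [-179.9, -0.1, 9.1]
force: [2.2, 3.7, -2.9]
gripper_width: 13.4
gripper_force: 15.0
t 12.5 cab [-40.1 -79.4 204.2] F [ 2.8  3.3 -2.9] rot [-1.799e+02 -1.000e-01  9.100e+00] jaw 13.4 gf 15.0
```

```bash

python3 -m jog '{"jaw":[0,0,0,0,0,0,0,0,0,0],"slide":[[0,0.18,-0.18],[0,0.18,-0.17],[0,0.19,-0.16],[0,0.2,-0.15],[0,0.21,-0.14],[0,0.21,-0.13],[0,0.22,-0.12],[0,0.22,-0.11],[0,0,0],[0,0,0]],"spin":[0,0,0,0,0,0,0,0,0,0]}' 15
python3 -c "
from h import *
rep()
import cv2
a=env.grab_frame('top')[110:270,190:400,::-1];b=env.grab_frame('scene')[90:250,170:380,::-1]
cv2.imwrite('pics/l3.png',cv2.resize(np.hstack([a,b]),None,fx=1.9,fy=1.9,interpolation=2))"
```

```text
time_s: 13.5
ee_pos: [536.6, -152.3, 239.9]
ee_rot: [-179.9, -0.1, 9.2]
force: [-0.7, 6.1, 4.9]
gripper_width: 13.5
gripper_force: 15.0
t 13.5 cab [ -40.1 -126.5  239.9] F [0.3 6.1 4.9] rot [-1.799e+02 -1.000e-01  9.200e+00] jaw 13.5 gf 15.0
```

View pics/l3.png

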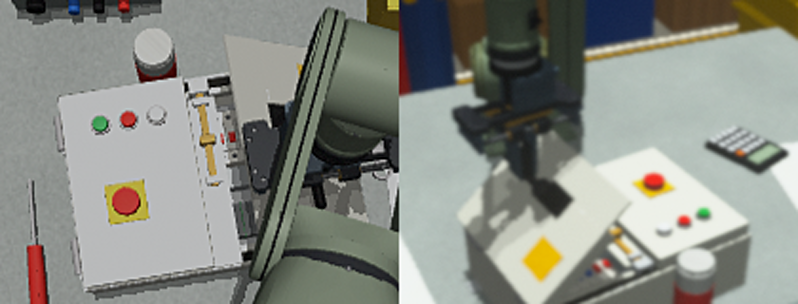

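```bash

python3 -m jog '{"jaw":[0,0,0,0,0,0,0],"slide":[[0,0.23,-0.17],[0,0.23,-0.15],[0,0.24,-0.1],[0,0.24,-0.08],[0,0.24,-0.06],[0,0.24,-0.05],[0,0,0]],"spin":[0,0,0,0,0,0,0]}' 15
python3 -c "
from h import *
rep()"
```

```text
time_s: 14.3
ee_pos: [543.9, -196.8, 257.0]
ee_rot: [179.9, -0.1, 9.1]
force: [2.3, 2.8, 2.6]
gripper_width: 13.6
gripper_force: 15.0
t 14.3 cab [ -40.  -171.6  257. ] F [2.7 2.4 2.6] rot [ 1.799e+02 -1.000e-01  9.100e+00] jaw 13.6 gf 15.0
```

```bash

python3 -m jog '{"jaw":[20,26,32,38,44,50,56,60,60,60],"slide":[[0,0.12,0],[0,0.12,0.05],[0,0.11,0.06],[0,0.11,0.06],[0,0.1,0.03],[0,0.1,0],[0,0.1,0],[0,0.06,0],[0,0,0],[0,0,0]],"spin":[0,0,0,0,0,0,0,0,0,0]}' 15
python3 -c "
from h import *
rep()
import cv2
a=env.grab_frame('top')[110:270,190:400,::-1];b=env.grab_frame('scene')[90:250,170:380,::-1]
cv2.imwrite('pics/l4.png',cv2.resize(np.hstack([a,b]),None,fx=1.9,fy=1.9,interpolation=2))"
```

```text
time_s: 15.3
ee_pos: [547.3, -219.9, 250.1]
ee_rot: [-180.0, 0.0, 9.1]
force: [-0.3, 1.0, 0.0]
gripper_width: 60.4
gripper_force: 0.6
t 15.3 cab [ -40.3 -195.   250.1] F [-0.1  1.   0. ] rot [-180.     0.     9.1] jaw 60.4 gf 0.6
```

View pics/l4.png

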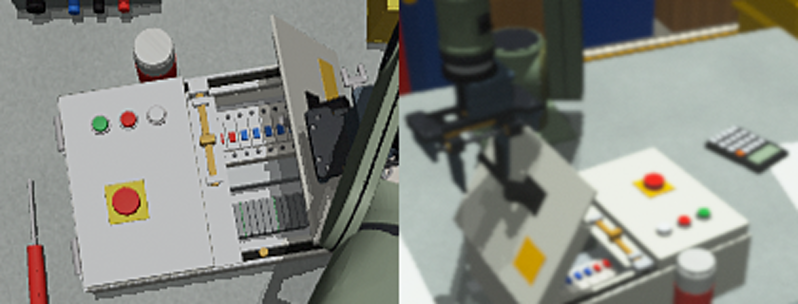

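```bash

python3 -m jog '{"jaw":[60,60,60,60,60,60,60,60,60,60],"slide":[[0,0.2,0],[0,0.3,0],[0,0.4,0],[0,0.4,0.02],[0,0.4,0.03],[0,0.4,0.03],[0,0.4,0.02],[0,0.2,0],[0,0,0],[0,0,0]],"spin":[0,0,0,0,0,0,0,0,0,0]}' 15
python3 -c "
from h import *
rep()
import cv2
a=env.grab_frame('top')[110:270,190:400,::-1];b=env.grab_frame('scene')[90:250,170:380,::-1]
cv2.imwrite('pics/l5.png',cv2.resize(np.hstack([a,b]),None,fx=1.9,fy=1.9,interpolation=2))"
```

```text
time_s: 16.4
ee_pos: [560.1, -300.2, 247.2]
ee_rot: [180.0, 0.0, 9.1]
force: [-0.8, -0.9, -0.3]
gripper_width: 60.2
gripper_force: 0.5
t 16.4 cab [ -40.4 -276.3  247.2] F [-0.9 -0.8 -0.3] rot [180.    0.    9.1] jaw 60.2 gf 0.5
```

View pics/l5.png

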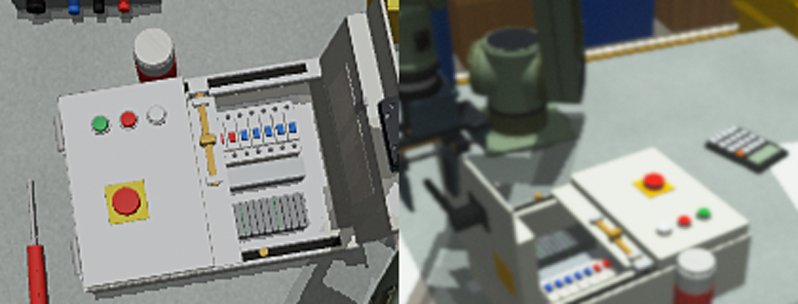

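```bash

python3 -m jog '{"jaw":[60,60,60,60,40,20,0,0,0,0],"slide":[[0,0,-0.4],[0,0,-0.8],[0,0,-0.9],[0,0,-0.9],[0.3,-0.4,0],[0.35,-0.8,0],[0.35,-0.9,0],[0.35,-0.9,0],[0.35,-0.9,0],[0.35,-0.9,0]],"spin":[0,0,0,0,0,0,0,0,0,0]}' 20
python3 -m jog '{"jaw":[0,0,0,0,0,0,0,0],"slide":[[0.35,-0.9,0],[0.35,-0.9,0],[0.35,-0.9,0],[0.35,-0.8,0],[0.35,-0.4,0],[0,0,0],[0,0,0],[0,0,0]],"spin":[0,0,0,0,0,0,0,0]}'
python3 - <<'E'
from h import *
import cv2
rep([74,-10,180],[74,-10,125])
a=cv2.imread('pics/l5.png')[:,:399]
h=cv2.cvtColor(a,cv2.COLOR_BGR2HSV); m=cv2.inRange(h,(12,90,90),(28,255,255)); m[:,:170]=0;m[:,250:]=0
n,l,st,c=cv2.connectedComponentsWithStats(m)
f=lambda u:(np.array(u)+.5)/1.9-.5+[190,110]
for i in range(1,n):
    if st[i,4]>60: print(f(st[i,:2]),f(st[i,:2]+st[i,2:4]),f(c[i]),st[i,4])
# row-wise width profile
ys=np.where(m.any(1))[0]
print([(round(f([0,y])[1],1),int(m[y].sum()/255)) for y in ys[::2]])
p=P
print(proj("top",cab(p,[[45,-10,133],[41,-10,133],[99,-10,129],[-16,-10,129]])))
E
```

```text
time_s: 17.5
ee_pos: [598.0, -145.4, 337.1]
ee_rot: [-179.9, 0.0, 9.2]
force: [0.8, -0.1, -0.2]
gripper_width: 15.1
gripper_force: 0.0
time_s: 18.3
ee_pos: [631.0, -25.1, 337.2]
ee_rot: [180.0, 0.0, 9.1]
force: [-0.1, 0.5, -0.4]
gripper_width: 0.5
gripper_force: 0.0
t 18.3 cab [ 73.2 -15.9 337.2] F [-0.   0.5 -0.4] rot [180.    0.    9.1] jaw 0.5 gf 0.0
 slide to [74, -10, 180] [ 0.03 -0.2   5.24]
 slide to [74, -10, 125] [ 0.   -0.    1.83]
[293.97368421 165.02631579] [302.92105263 185.55263158] [297.50182633 176.36950025] 317
[297.65789474 185.55263158] [303.97368421 202.39473684] [300.43526069 193.62527798] 213
[(np.float64(158.7), 5), (np.float64(159.8), 8), (np.float64(165.0), 4), (np.float64(166.1), 7), (np.float64(167.1), 6), (np.float64(168.2), 7), (np.float64(169.2), 6), (np.float64(170.3), 7), (np.float64(171.3), 7), (np.float64(172.4), 7), (np.float64(173.4), 7), (np.float64(174.5), 7), (np.float64(175.6), 6), (np.float64(176.6), 7), (np.float64(177.7), 7), (np.float64(178.7), 7), (np.float64(179.8), 6), (np.float64(180.8), 13), (np.float64(181.9), 15), (np.float64(182.9), 15), (np.float64(184.0), 15), (np.float64(185.0), 3), (np.float64(186.1), 6), (np.float64(187.1), 7), (np.float64(188.2), 7), (np.float64(189.2), 7), (np.float64(190.3), 6), (np.float64(191.3), 6), (np.float64(192.4), 7), (np.float64(193.4), 7), (np.float64(194.5), 8), (np.float64(195.6), 7), (np.float64(196.6), 7), (np.float64(197.7), 7), (np.float64(198.7), 7), (np.float64(199.8), 7), (np.float64(200.8), 8), (np.float64(201.9), 1), (np.float64(206.6), 6)]
[[298.66492277 181.06069456]
 [298.91363945 182.50283186]
 [295.33155854 162.21069207]
 [302.45857933 203.54445451]]
```

```bash

python3 -m jog '{"jaw":[0,0,0,0,0,0,0,0,0,0],"slide":[[0,-0.2,0.5],[0,0,0.9],[0,0,0.9],[0,0,0.9],[0,0,0.9],[0,0,0.9],[0,0,0.7],[0,0,0.4],[0,0,0],[0,0,0]],"spin":[0,0,0,0,0,0,0,0,0,0]}'
python3 -c "
from h import *
rep([73,-10,125])"
```

```text
time_s: 19.3
ee_pos: [630.8, -18.6, 155.2]
ee_rot: [180.0, -0.1, 9.1]
force: [0.5, 0.2, 0.2]
gripper_width: 0.2
gripper_force: 0.0
t 19.3 cab [ 74.1  -9.5 155.2] F [0.6 0.1 0.2] rot [ 1.8e+02 -1.0e-01  9.1e+00] jaw 0.2 gf 0.0
 slide to [73, -10, 125] [-0.04  0.02  1.01]
```

Down, then push towards -x: face from 57 to contact at ~47, on to ~21–27.

```bash

python3 -m jog '{"jaw":[0,0,0,0,0,0],"slide":[[-0.05,0,0.4],[0,0,0.4],[0,0,0.2],[0,0,0],[-0.2,0,0],[0,0,0]],"spin":[0,0,0,0,0,0]}' >/dev/null
python3 -c "
from h import *
rep()"
python3 -m jog '{"jaw":[0,0,0,0],"slide":[[-0.15,0,0],[-0.15,0,0],[-0.1,0,0],[0,0,0]],"spin":[0,0,0,0]}' >/dev/null
python3 -c "
from h import *
rep()"
```

```text
t 19.9 cab [ 65.6  -8.8 124.6] F [ 0.6  0.6 -0.8] rot [-180.     0.     9.1] jaw 0.2 gf 0.0
t 20.3 cab [ 55.9  -8.9 125.6] F [2.4 0.4 3.3] rot [180.   -0.3   9.1] jaw 0.4 gf 3.5
```

```bash

for i in 1 2 3; do python3 -m jog '{"jaw":[0,0,0],"slide":[[-0.07,0,0],[-0.07,0,0],[0,0,0]],"spin":[0,0,0]}' >/dev/null
python3 -c "
from h import *
rep()"; done
```

```text
t 20.6 cab [ 50.1  -9.  124.9] F [2.9 0.3 3.5] rot [ 1.8e+02 -1.0e-01  9.1e+00] jaw 0.5 gf 3.1
t 20.9 cab [ 45.3  -9.  124.3] F [ 1.9 -1.   3.2] rot [180.    0.    9.1] jaw 0.2 gf 2.4
t 21.2 cab [ 44.3  -9.  125.2] F [8.7 0.8 3. ] rot [180.   -0.4   9.1] jaw 0.4 gf 4.7
```

```bash

python3 -m jog '{"jaw":[0,0],"slide":[[-0.06,0,0],[0,0,0]],"spin":[0,0]}' >/dev/null
python3 -c "
from h import *
rep()"
python3 -m jog '{"jaw":[0,0,0,0,0,0,0,0,0,0],"slide":[[0.12,0,0],[0.1,0,-0.3],[0,0,-0.8],[0,0,-0.9],[-0.2,0.3,0],[-0.3,0.4,0],[-0.4,0.4,0],[-0.3,0.3,0],[-0.2,0.2,0],[0,0,0]],"spin":[0,0,0,0,0,0,0,0,0,0]}' >/dev/null
python3 -c "
from h import *
rep([0,-60,185],[0,-60,100])"
```

```text
t 21.4 cab [ 44.3  -9.  125.7] F [11.3  0.5  2.4] rot [180.   -0.6   9.1] jaw 0.6 gf 6.1
t 22.4 cab [  3.  -57.9 183.9] F [ 0.3 -0.1  1.1] rot [-1.8e+02  1.0e-01  9.0e+00] jaw 0.6 gf 0.0
 slide to [0, -60, 185] [-0.1   0.07 -0.04]
 slide to [0, -60, 100] [ 0.   -0.    2.83]
```

```bash

python3 -m jog '{"jaw":[0,0,0,0,0,0],"slide":[[-0.1,0.07,0.4],[0,0,0.8],[0,0,0.8],[0,0,0.5],[0,0,0.3],[0,0,0]],"spin":[0,0,0,0,0,0]}' >/dev/null
python3 - <<'E'
from h import *
import cv2
rep()
a=cv2.cvtColor(env.grab_frame('top'),cv2.COLOR_RGB2HSV); m=cv2.inRange(a,(12,90,90),(28,255,255))
print([(y,int(np.where(m[y,280:320])[0].min()+280),int((m[y,280:320]>0).sum())) for y in range(155,215) if m[y,280:320].any()])
print(proj("top",cab(P,[[21,-10,133],[21,-8.7,155],[32,-10,133],[32,-8.7,155]])))
b=env.grab_frame('scene')[110:290,190:390,::-1]
cv2.imwrite('pics/b1.png',cv2.resize(np.hstack([b,env.grab_frame('top')[110:290,200:400,::-1]]),None,fx=2,fy=2,interpolation=2))
E
```

```text
t 23.0 cab [  0.5 -58.4  98.5] F [-0.6 -1.3  0.5] rot [-179.9    0.2    9.2] jaw 0.3 gf 0.0
[(163, 294, 3), (164, 293, 5), (165, 294, 4), (166, 294, 3), (167, 294, 3), (168, 294, 3), (169, 294, 3), (170, 294, 3), (171, 295, 2), (172, 295, 2), (173, 295, 2), (174, 295, 1), (175, 295, 1)]
[[300.16213302 189.74198897]
 [299.81409666 187.93984346]
 [299.47444668 185.75456796]
 [299.11220917 183.86968138]]
```

```bash

python3 -m jog '{"jaw":[0,0,0,0],"slide":[[0,-0.3,0],[0,-0.2,0],[0,-0.1,0],[0,0,0]],"spin":[0,0,0,0]}' >/dev/null
python3 -c "
from h import *
rep()"
python3 -m jog '{"jaw":[0,0],"slide":[[0,-0.1,0],[0,0,0]],"spin":[0,0]}' >/dev/null
python3 -c "
from h import *
rep()"
python3 - <<'E'
import numpy as np
l=None
for a in np.arange(.11,1.62,.1):
    p=np.array([190-220*np.cos(a),110+220*np.sin(a)])
    print(round(a,2),p.round(0),None if l is None else (-(p-l)/30).round(2));l=p
E
```

```text
t 23.55 cab [  1.5 -41.  100.7] F [-0.8 -1.3  0.8] rot [179.9  -0.    9.2] jaw 0.8 gf 0.9
t 23.75 cab [  1.6 -41.  100.9] F [ -1.3 -11.3   1.9] rot [ 1.796e+02 -1.000e-01  9.300e+00] jaw 0.3 gf 5.4
0.11 [-29. 134.] None
0.21 [-25. 156.] [-0.12 -0.72]
0.31 [-20. 177.] [-0.19 -0.71]
0.41 [-12. 198.] [-0.26 -0.69]
0.51 [ -2. 217.] [-0.33 -0.66]
0.61 [ 10. 236.] [-0.39 -0.62]
0.71 [ 23. 253.] [-0.45 -0.58]
0.81 [ 38. 269.] [-0.5  -0.53]
0.91 [ 55. 284.] [-0.56 -0.48]
1.01 [ 73. 296.] [-0.6  -0.42]
1.11 [ 92. 307.] [-0.64 -0.36]
1.21 [112. 316.] [-0.67 -0.29]
1.31 [133. 323.] [-0.7  -0.22]
1.41 [155. 327.] [-0.72 -0.15]
1.51 [177. 330.] [-0.73 -0.08]
1.61 [199. 330.] [-0.73 -0.01]
```

```bash

python3 -m jog '{"jaw":[0,0,0,0,0],"slide":[[0,-0.06,-0.15],[0,-0.05,-0.25],[0,-0.05,-0.3],[0,-0.05,-0.3],[0,0,0]],"spin":[0,0,0,0,0]}' >/dev/null
python3 -c "
from h import *
rep()"
```

```text
t 24.25 cab [  1.6 -35.2 131.7] F [ -1.4 -10.8   0.1] rot [ 1.796e+02 -1.000e-01  9.200e+00] jaw 0.3 gf 5.9
```

```bash

python3 -m jog '{"jaw":[0,0,0,0,0,0],"slide":[[0,-0.08,-0.25],[0,-0.1,-0.32],[0,-0.11,-0.32],[0,-0.13,-0.32],[0,-0.14,-0.3],[0,0,0]],"spin":[0,0,0,0,0,0]}' >/dev/null
python3 -c "
from h import *
w,f,s=where();rep();a=np.arccos((190-w[1]-13.5)/220);print('theta',a,'edge z',110+220*np.sin(a))"
```

```text
t 24.85 cab [  1.6 -17.6 177.4] F [-1.1 -9.6  2.3] rot [ 1.797e+02 -1.000e-01  9.200e+00] jaw 0.4 gf 5.0
theta 0.4900526893694767 edge z 213.54792295756846
```

```bash

python3 -m jog '{"jaw":[0,0,0,0,0,0,0,0,0,0],"slide":[[0,-0.16,-0.3],[0,-0.22,-0.36],[0,-0.25,-0.36],[0,-0.27,-0.34],[0,-0.3,-0.32],[0,-0.32,-0.3],[0,-0.33,-0.28],[0,-0.34,-0.26],[0,-0.2,-0.12],[0,0,0]],"spin":[0,0,0,0,0,0,0,0,0,0]}' >/dev/null
python3 -c "
from h import *
w,f,s=where();rep();a=np.arccos((190-w[1]-13.5)/220);print('theta',a,'edge z',110+220*np.sin(a))"
```

```text
t 25.85 cab [  2.   56.5 256.5] F [-0.1 -3.5  2.8] rot [179.9  -0.2   9.2] jaw 1.0 gf 1.8
theta 0.9936182413093921 edge z 294.36127470334463
```

```bash

python3 -m jog '{"jaw":[0,0,0,0,0,0,0,0,0,0],"slide":[[0,-0.25,-0.15],[0,-0.35,-0.2],[0,-0.42,-0.2],[0,-0.45,-0.18],[0,-0.5,-0.15],[0,-0.5,-0.12],[0,-0.5,-0.08],[0,-0.5,-0.05],[0,-0.4,0],[0,0,0]],"spin":[0,0,0,0,0,0,0,0,0,0]}' >/dev/null
python3 -c "
from h import *
rep()"
python3 -m jog '{"jaw":[0,0,0,0,0,0,0,0],"slide":[[0,0,0],[0,0,0],[0,0,0],[0,0.5,0],[0,0.8,-0.3],[-0.5,0.8,-0.3],[-0.8,0.8,-0.3],[-0.9,0.8,0]],"spin":[0,0,0,0,0,0,0,0]}' >/dev/null
python3 -c "
from h import *
rep()"
```

```text
t 26.85 cab [  0.9 174.8 288.2] F [-0.7 -0.2 -0.7] rot [-1.8e+02  1.0e-01  9.3e+00] jaw 0.2 gf 0.0
t 27.65 cab [-64.8  59.6 316.6] F [-0.2 -0.2  0.7] rot [ 1.799e+02 -1.000e-01  9.100e+00] jaw 0.4 gf 0.0
```

```bash

python3 -m jog '{"jaw":[0,0,0,0,0,0,0,0],"slide":[[-0.8,0,-0.3],[-0.8,0,-0.3],[-0.8,0,0],[-0.6,0,0],[0,0,0],[0,0,0],[0,0,0],[0,0,0]],"spin":[0,0,0,0,0,0,0,0]}' >/dev/null
python3 - <<'E'
from h import *
import cv2
rep()
b=env.grab_frame('scene')[90:290,180:380,::-1]
cv2.imwrite('pics/f1.png',cv2.resize(np.hstack([b,env.grab_frame('top')[90:290,195:395,::-1]]),None,fx=2,fy=2,interpolation=2))
# where things should be if all is well, in f1.png pixels
g=np.pi; e=1.95
def pas(x,u,n): return [x,190-u*np.cos(e)+n*np.sin(e),110+u*np.sin(e)+n*np.cos(e)]
def act(x,u,n): return [x,-190+u*np.cos(e)-n*np.sin(e),110+u*np.sin(e)+n*np.cos(e)]
Q=cab(P,[pas(137,220,0),pas(-137,220,0),act(137,210,29),act(-137,210,29),act(-97,136,63),pas(21,200,23)])
print(np.c_[(proj("scene",Q)-[180,90])*2,(proj("top",Q)-[195,90])*2+[400,0]].round())
E
```

```text
t 28.45 cab [-154.    61.6  333.4] F [-0.4  0.1  0.5] rot [-180.     0.     9.1] jaw 0.5 gf 0.0
[[404. 118. 348. 104.]
 [291.  50. 376. 348.]
 [ 49. 255. 841.  31.]
 [-31. 153. 896. 264.]
 [-16. 215. 866. 241.]
 [357. 100. 355. 211.]]
```

View pics/f1.png

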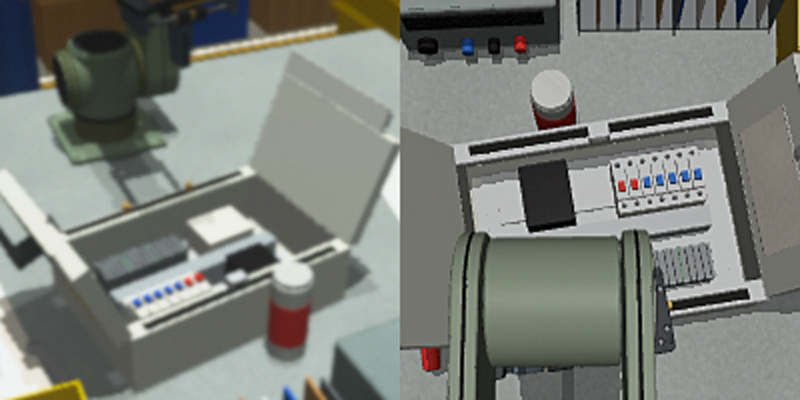

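The last picture shows both doors turned right over. The passive door's top corner is at about (291,50), where I predicted it, and the active door lies back at the left edge. The can and screwdriver have not moved, and the tool is clear.

```bash
python3 -c "
from workcell import env
print(env.job_done())"
```

```text
the job is handed in; nothing more can be done
None
```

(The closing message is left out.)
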